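# Uncover the sample box and hold its cup rack up, level

### The job

Take the loose lid off the dark steel sample box by its knob and set it down flat on the worktop beside the box, knob up, without dropping it. Then grip the white rack inside by its T-shaped handle, lift it with both open sample cups straight up until its underside is about ten centimetres above the box's rim, and keep it there over the box, level and still, for about two seconds. Finish while still holding it up like that; do not tip or spill the cups, and leave the closed jam jar, the box of pipette tips and the hand refractometer where they stand.

Things in the scene. Friction and masses are not known exactly. Their poses are not given: they have to be found in the camera images.
- box: Open-topped rectangular dark steel box, fixed to the worktop, 178 (its x) x 100 (its y) x 74 mm high, walls and floor 4 mm, so the inside is 170 x 92 x 70 mm. Small flat tabs on its two short ends reach 3 mm past the walls. Origin: centre of its underside; z up, x along the long side. At the start the lid is on it, the rack stands inside on its floor.
- box_rim (a point): Centre of the box's mouth, level with the rim, 74 mm above the worktop.
- lid: Loose dark steel lid, 0.12 to 0.25 kg: flat plate 186 (its x) x 108 (its y) x 4 mm with a lip below, 162 x 84 mm over all and 5 mm deep, which sits loosely inside the rim (4 mm play). Origin: centre of the lip's lower edge; z up, x along the long side. The plate lies 5 to 9 mm above the origin; a black turned knob, 29 mm across at the widest, rises in the middle to 39.5 mm above the origin. The lid stands at z = 69 mm on the box and at z = 0 on the worktop.
- lid_knob (a point): Centre of the thick part of the lid's knob, 30 mm above the lid's origin and 21 mm above the plate's top; round, 29 mm across at the widest, from 22 to 36 mm above the lid's origin nearly straight-sided.
- rack: Loose white plastic rack, 0.13 to 0.21 kg: plate 156 (its x) x 78 (its y) x 14 mm with two round wells 47 mm wide and 10 mm deep, 50 mm either side of its centre along x, and a T-shaped handle in the middle. Origin: centre of its underside; z up. It stands on the box's floor, 4 mm above the worktop, with about 7 mm play all round inside the box, turned like the box to within a few degrees.
- rack_handle (a point): Centre of the handle's cross-bar, 59 mm above the rack's origin (63 mm above the worktop at the start, under the lid, its top 4 mm below the rim). The bar is 44 mm long along the rack's x, 12 mm wide along its y, 14 mm high, on a round stem 10 mm thick: grip it across the rack's y. There are 40 mm free on either side of the bar to the box's long walls; the cups' rims begin 24 mm from the bar's centre along x, at 44 mm above the worktop.
- cup_near: Loose open white sample cup, 36 mm high, 52 mm across at the rim and 40 mm at the foot, 20 to 50 g, standing in the rack's well on the rack's -x side. Origin: centre of its underside; z up.
- cup_far: The like cup in the well on the rack's +x side.
- cup_near_well (a point): Centre of the floor of the rack's well on its -x side, 4 mm above the rack's underside: where that cup's origin rests.
- cup_far_well (a point): The same for the well on the +x side.
- jar: Bystander: closed jam jar with a screw lid, 80 mm across, 75 mm high. Origin: centre of its underside.
- tip_box: Bystander: closed low box of pipette tips with a clear lid, 67 (its x) x 92 (its y) x 48 mm high. Origin: centre of its underside, to within 2 mm.
- the_hand_refractometer: Bystander: black tube-shaped hand refractometer lying on the worktop, 27 (its x) x 186 (its y) x 33 mm high. Origin: centre of its underside.

How it is judged (in metres and radians):
On the way, in this order (a step that is already met when the one before it is completed fails the run):
1. the lid lies flat on the worktop off the box, knob up, let go and at rest, the rack still standing in the box (height (world z) of lid between -0.01 and 0.012 m and angle between lid's own z axis and vertical below 0.1 rad and contact force between lid and box below 0.1 N and contact force between the fingers and lid below 0.1 N and linear speed of lid below 0.03 m/s and height (world z) of rack below 0.015 m and horizontal distance between rack and box below 0.02 m), for 0.2 s.
2. the rack with both cups is held still and level over the box, clear above the rim, for 1.5 s (height (world z) of rack between 0.12 and 0.28 m and horizontal distance between rack and box below 0.06 m and angle between rack's own z axis and vertical below 0.12 rad and linear speed of rack below 0.03 m/s and angular speed of rack below 0.15 rad/s and contact force between the fingers and rack above 0.5 N and contact force between rack and box below 0.05 N and contact force between rack and lid below 0.05 N and distance between cup_near and cup_near_well below 0.012 m and distance between cup_far and cup_far_well below 0.012 m), for 1.5 s.
At the end, for the whole second after the job is handed in: Fingers alone hold the rack, still, 120-280 mm above the worktop, within 60 mm of the box centre seen from above, tilt under 0.12 rad, off box and lid, each cup within 12 mm of its place in its well; the lid lies let go and at rest on the worktop (tilt under 0.1 rad), off the box (all of step 2 and height (world z) of lid between -0.01 and 0.012 m and angle between lid's own z axis and vertical below 0.1 rad and contact force between lid and box below 0.1 N and contact force between the fingers and lid below 0.1 N and linear speed of lid below 0.03 m/s); the arm keeps its last pose, push and grip.
It fails at once if the lid is dropped (falls faster than 0.6 m/s with no finger on it) (linear speed of lid above 0.6 m/s and contact force between the fingers and lid below 0.01 N).
It fails at once if the rack is tipped by more than 0.35 rad (angle between rack's own z axis and vertical above 0.35 rad).
It fails at once if a cup leaves its well or tips over (distance between cup_near and cup_near_well above 0.03 m or distance between cup_far and cup_far_well above 0.03 m or angle between any of cup_near, cup_far's own z axis and vertical above 0.45 rad).
It fails at once if the jar, tip box or refractometer is moved by more than 30 mm (distance of any of jar, tip_box, the_hand_refractometer from where it was at the start of the episode above 0.03 m).
It also fails if it takes over 58 s, if anything falls off the work surface, if the arm or the gripper's body presses on something with over 40 N, if the wrist force passes 120 N, or if a joint passes its speed limit or range.

### The arm

A 6-joint arm with a two-finger parallel gripper is mounted at the origin on a cart in front of the work surface, level with it; the furniture and walls round the work are solid. World frame = base frame: x ahead of the robot, y to its left, z up, the work surface at z = 0. Lengths are in m, angles in degrees, forces in N, time in s.
With the tool pointing down it reaches from about 0.375 to 0.9 m from the base axis. Payload 3.1 kg.
Tool frame: the origin (TCP) lies at the very end of the fingers, on their centre line; the grasp point (between the pads) lies 19 mm behind it; z points along the fingers, y is the line along which they close (so a half turn about z gives the same grasp; the last joint's range is limited). The gripper opens to 87 mm and grips with 3 to 60 N. Pads are 19 mm wide; open, the fingers measure 117 mm over their backs; the gripper's body (75 mm by 190 mm) begins 51 mm behind the grasp point.
Start: joints at [65.69, 30.224, 82.088, -0, 67.689, -10.227], TCP at [0.152, 0.606, 0.223] pointing down, gripper open.
Joint ranges: [-176.69, 176.69], [-43.24, 126.21], [12.49, 139.97], [-82, 262], [0, 151.66], [-163.58, 163.58]. Speed limits (degrees/s): [159.86, 159.86, 180, 180, 180, 180].

### API

Orientations are given as a 3x3 rotation matrix whose columns are the frame's x, y, z axes.
In Python, from rig import bot, imaging gives the robot as it stands.
- The arm moves only by the tool drive_tool, never from a script. Its argument "deltas" is text: rows parted by semicolons, each of 5 numbers parted by spaces: the finger opening in mm, from 0 to 87, then the shift along the world's x, y, z in mm, then the turn about the world's z in rad. In form: jaw dx dy dz twist; .... A call has 1 to 12 rows; each row is the pose to reach, as a shift and turn from the pose commanded when the call began; what a row does not reach only later rows make up. A row lasts 1/10 s, in which the tool goes at most 50 mm and 8.59 degrees, less where a joint would pass 70% of its speed; a pose out of reach is approached as far as the arm can. A call with a gripper value outside its range is refused whole. The fingers move at their own pace and stop on an object; the grip force is fixed at half the most. Time passes only in rows, so rows that repeat a pose let the fingers close. It gives the time, the measured TCP pose, the force, the opening and the grip force at its end, in the units of the state.
- bot.read_state(): the state, without advancing time (a new reading comes with each control period).
- imaging.capture(name): name is "scene" or "top" or "wrist"; returns the picture (420x560x3 uint8, red, green, blue); there is no depth.
- imaging.camera_model(name): a dict with "fx", "fy", "cx", "cy" (pixels), "dist" ([k1, k2, p1, p2, k3] as OpenCV has them; the pictures are not rectified), "T" (4x4, takes a point from camera to world coordinates). Camera axes: x right, y down, z forward; pixel columns grow to the right and rows downward; lengths in m; the calibration is good to about 2 mm. A picture is of the moment at which its call begins: read the wrist's pose just before it. camera_model takes no time and is no camera call; for the wrist camera it gives the pose at the moment of the call.
- bot.hand_in(): hands the job in; it is judged then, once.
The state is a dict: "time_s": time; "joint_positions": joint angles; "qvel": joint speeds; "tau": joint torques, N m; "position": TCP position; "tcp_rot": TCP orientation; "force": force on the tool from outside, world axes, zero at the start; "moment": the same for the moment, N m; "opening": opening from 0.0 (shut) to 1.0 (fully open); "grasp_force": force on a finger pad.
Only numpy, scipy, OpenCV 4.12 (cv2) and the standard library are available. Lean on these libraries where they do the work, as an engineer would, in place of code of your own. Each camera call takes 0.05 s, during which the arm holds its last target. There are 200 camera calls.

## Working session

There is one attempt and no reset: what is moved stays moved. The work goes in short steps, Python scripts to look and compute and a tool call to move; the robot and the scene stay as the last step left them, time stands still between calls to the robot, and variables do not carry over. Pictures are saved under pics/ and viewed, at most 10 in all, crops included, and the job is handed in when it is done.

Besides the shell and the picture viewer there is one more tool, called after "Call:" by a JSON object that holds its "api" and its "payload". drive_tool: Moves the arm, as the interface text tells. Its arguments: {"type":"object","properties":{"deltas":{"type":"string"}},"required":["deltas"]}

```bash
mkdir -p pics
python3 - <<'E'
from rig import bot, imaging
import cv2,numpy as np
s=bot.read_state();print(s['time_s'],s['position'],s['tcp_rot'],s['opening'])
for n in('scene','top','wrist'):
    m=imaging.camera_model(n);print(n,m['fx'],m['cx'],m['cy'],np.round(m['dist'],3),np.round(m['T'],3).tolist())
    cv2.imwrite(f'pics/{n}0.png',imaging.capture(n)[:,:,::-1])
E
```

```text
0.0 [0.15172818 0.60554153 0.22154907] [[-9.69952433e-01  2.43292990e-01 -8.93287734e-04]
 [ 2.43294336e-01  9.69950434e-01 -2.00562743e-03]
 [ 3.78489729e-04 -2.16269505e-03 -9.99997590e-01]] 1.003174351483064
scene 435.62255621902386 285.8011686775052 210.1824599676814 [0.015 0.    0.    0.    0.   ] [[0.65, -0.583, 0.488, 0.134], [-0.76, -0.488, 0.429, -0.174], [-0.012, -0.65, -0.76, 0.841], [0.0, 0.0, 0.0, 1.0]]
top 425.99985413715495 281.8677028857332 208.68827586621427 [-0.101  0.     0.     0.     0.   ] [[0.002, -0.983, 0.186, 0.445], [-0.999, 0.003, 0.032, 0.233], [-0.032, -0.185, -0.982, 1.006], [0.0, 0.0, 0.0, 1.0]]
wrist 353.607526901931 274.4347383042348 204.4817087622916 [-0.05  0.    0.    0.    0.  ] [[0.243, 0.941, 0.236, 0.088], [0.97, -0.235, -0.06, 0.622], [-0.001, 0.244, -0.97, 0.384], [0.0, 0.0, 0.0, 1.0]]
```

View pics/top0.png

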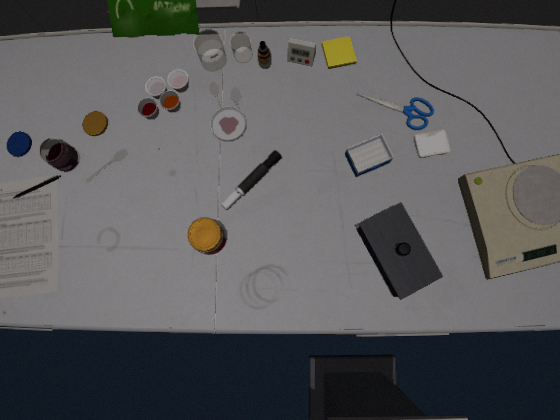

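View pics/scene0.png

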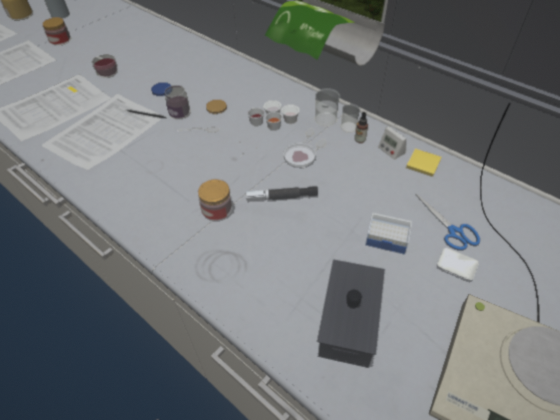

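The top view shows the lid with its knob at (403,249), the tip box at (368,155), the refractometer at (252,180), the jar at (206,235) and the balance on the right. The scene view agrees: knob at (354,298), with free worktop on the robot's left of the box.

```bash
cat > h.py <<'E'
from rig import bot, imaging
import cv2,numpy as np
def ray(m,px,z):
    K=np.array([[m['fx'],0,m['cx']],[0,m['fy'],m['cy']],[0,0,1]])
    p=cv2.undistortPoints(np.float64(px).reshape(-1,1,2),K,np.array(m['dist'])).reshape(-1,2)
    T=np.array(m['T']);d=np.c_[p,np.ones(len(p))]@T[:3,:3].T;o=T[:3,3]
    return (o+d*((z-o[2])/d[:,2:]))[:,:2]
def rect(xy):
    (c,s,a)=cv2.minAreaRect(np.float32(xy*1000));
    if s[0]<s[1]: s=s[::-1];a+=90
    return np.round(c,1),np.round(s,1),round((a+90)%180-90,1)
def blobs(mask,amin):
    cs,_=cv2.findContours(mask.astype(np.uint8),cv2.RETR_EXTERNAL,cv2.CHAIN_APPROX_NONE)
    return [c.reshape(-1,2) for c in cs if cv2.contourArea(c)>amin]
E
python3 - <<'E'
from h import *
m=imaging.camera_model('top');im=cv2.imread('pics/top0.png');g=im.max(2)
for lo in(45,60,75):
  for c in blobs((g<lo)&(np.indices(g.shape)[0]<320),800):
    if len(c)<900: print(lo,c.mean(0),rect(ray(m,c,.078)))
k=blobs(g[235:262,390:418]<28,40)
for c in k: print('knob',c.mean(0)+[390,235],ray(m,[c.mean(0)+[390,235]],.1))
ms=imaging.camera_model('scene');print('scene knob',ray(ms,[[354,298]],.1))
for n,p,z in(('tip',[368,155],.045),('refr',[[281,153],[224,206]],.02),('jar',[206,235],.075),('balance',[[459,178],[488,277]],.05),('edge',[[280,328]],0)): print(n,ray(m,p,z))
print(g[240:260:2,395:412])
E
```

```text
45 [379.11904762  11.54135338] (array([1108.3,   15. ]), array([951.3, 109.4]), -89.0)
45 [54.74740484 15.88235294] (array([1134.9,  868.5]), array([356.9, 110.4]), 84.4)
60 [398.9958159  251.77405858] (array([525.6,   9.2]), array([187.2, 117.5]), 27.6)
75 [398.40243902 250.90243902] (array([526. ,   9.1]), array([187.6, 119.2]), 27.1)
75 [ 56.81355932 153.62711864] (array([754.9, 796.9]), array([112.4,  64.9]), 60.2)
knob [402.3902439  248.53658537] [[0.52846112 0.00526063]]
scene knob [[0.52630143 0.00226095]]
tip [[0.75373497 0.06151794]]
refr [[0.76789592 0.26700853]
 [0.63770213 0.40201337]]
jar [[0.56149681 0.4311218 ]]
balance [[ 0.69634598 -0.14884511]
 [ 0.46747983 -0.19951639]]
edge [[0.355136   0.26880805]]
[[49 49 48 45 47 47 47 49 44 48 49 47 49 50 49 48 48]
 [49 48 46 47 45 45 46 32 20 27 30 42 47 46 49 47 49]
 [37 26 26 19  4  3 19 26 23 24 23 17 15 23 42 46 51]
 [38 20  9  7 15 29 27 26 24 25 26 22 25 22 18 42 46]
 [22  9  4  9 26 30 28 29 25 24 30 26 24 20 23 26 47]
 [34  3  5  7 23 31 30 32 27 28 29 25 25 23 13 25 49]
 [35 13  9  8  7 13 28 30 30 27 31 27 22 15 22 47 44]
 [48 49 41 23  6 10 11  4  8  7  8 11 20 33 46 48 46]
 [49 51 52 53 53 49 42 38 42 47 50 49 51 48 46 49 49]
 [49 50 50 48 50 51 51 48 48 50 50 50 48 49 47 48 49]]
```

Call:
{"api": "drive_tool", "payload": {"deltas": "87 376 -601 20 0.715;87 376 -601 20 0.715;87 376 -601 20 0.715;87 376 -601 20 0.715;87 376 -601 20 0.715;87 376 -601 20 0.715;87 376 -601 20 0.715;87 376 -601 20 0.715;87 376 -601 20 0.715;87 376 -601 20 0.715;87 376 -601 20 0.715;87 376 -601 20 0.715"}}

```text
time_s: 1.35
position: [0.4628, 0.1088, 0.2391]
tcp_rot: [[-0.892, -0.452, 0.0], [-0.452, 0.892, 0.0], [-0.0, 0.0, -1.0]]
force: [1.5, 0.5, -0.8]
opening: 0.998
grasp_force: 0.0
```

Call:
{"api": "drive_tool", "payload": {"deltas": "87 0 0 0 0;87 0 0 0 0;87 0 0 0 0"}}

```text
time_s: 1.65
position: [0.4611, 0.1114, 0.2387]
tcp_rot: [[-0.892, -0.452, -0.002], [-0.452, 0.892, 0.0], [0.001, 0.001, -1.0]]
force: [-0.3, -0.2, 0.2]
opening: 0.996
grasp_force: 0.0
```

Call:
{"api": "drive_tool", "payload": {"deltas": "87 34 -53 0 0;87 67 -106 0 0;87 67 -106 0 0;87 67 -106 0 0;87 67 -106 0 0;87 67 -106 0 0"}}

```text
time_s: 2.25
position: [0.5277, 0.0069, 0.2388]
tcp_rot: [[-0.891, -0.454, -0.002], [-0.454, 0.891, 0.001], [0.001, 0.002, -1.0]]
force: [0.1, 0.9, -0.1]
opening: 1.002
grasp_force: 0.0
```

Run:
```python
from h import *
s=bot.read_state();m=imaging.camera_model('wrist');im=imaging.capture('wrist');cv2.imwrite('pics/w1.png',im[:,:,::-1]);g=im.max(2)
print(s['position'],s['tcp_rot'])
for c in blobs(g<30,150): print(len(c),c.mean(0),cv2.boundingRect(c),rect(ray(m,c,.1085)))
for c in blobs(g<75,5000): print(rect(ray(m,c,.078)))
```

```text
[0.52769772 0.00688292 0.23878319] [[-8.90819179e-01 -4.54354129e-01 -1.87519953e-03]
 [-4.54356149e-01  8.90819741e-01  8.23548711e-04]
 [ 1.29628200e-03  1.58564142e-03 -9.99997903e-01]]
117 [451.13675214 410.27350427] (429, 401, 46, 19) (array([647.3, 273.8]), array([46.4, 23.5]), -65.5)
83 [387.4939759  303.10843373] (374, 292, 23, 29) (array([575. , 145.7]), array([29.4, 21. ]), 27.2)
111 [381.92792793 249.55855856] (364, 234, 45, 25) (array([523.2, 116.4]), array([40.7, 22.6]), -63.3)
262 [159.75954198 254.91984733] (98, 234, 120, 26) (array([616.4, -65.3]), array([107.6,  23.6]), -62.7)
1995 [210.24661654 342.83408521] (0, 230, 560, 190) (array([648.3,  64.2]), array([584.1, 212.7]), -62.0)
551 [481.50816697 272.18330309] (407, 229, 153, 92) (array([507.3, 213.5]), array([137.1,  89.7]), -62.7)
94 [270.53191489 191.86170213] (254, 175, 34, 35) (array([526.4,   2.9]), array([28.9, 27.4]), 52.4)
(array([606. ,  56.3]), array([664.7, 372.4]), -63.2)
```

View pics/w1.png

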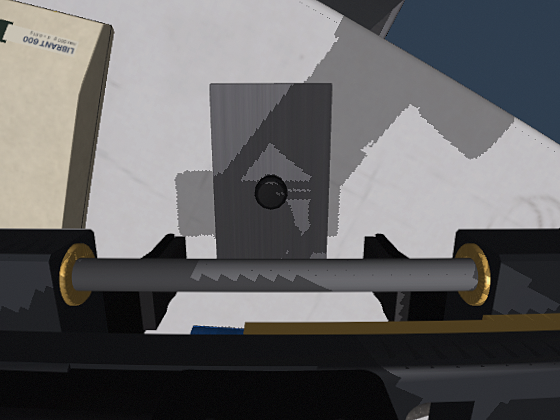

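The wrist view shows the lid square to the gripper, the knob at (270,192), 29 mm wide as it should be; the table edge is at upper right and the balance at left. Descend on the knob.

Call:
{"api": "drive_tool", "payload": {"deltas": "87 -1 -3 -40 0;87 -1 -3 -80 0;87 -1 -3 -120 0;87 -1 -3 -145 0;87 -1 -3 -156 0;87 -1 -3 -156 0;20 -1 -3 -156 0;20 -1 -3 -156 0;20 -1 -3 -156 0;20 -1 -3 -156 0;20 -1 -3 -156 0;20 -1 -3 -156 0"}}

```text
time_s: 3.5
position: [0.5283, 0.0017, 0.0833]
tcp_rot: [[-0.892, -0.452, 0.0], [-0.452, 0.892, -0.0], [-0.0, -0.0, -1.0]]
force: [-0.1, 0.2, 0.5]
opening: 0.54
grasp_force: 0.0
```

Call:
{"api": "drive_tool", "payload": {"deltas": "20 0 0 0 0;20 0 0 0 0;20 0 0 0 0;20 0 0 0 0;20 0 0 0 0"}}

```text
time_s: 4.0
position: [0.528, 0.0019, 0.083]
tcp_rot: [[-0.892, -0.452, -0.0], [-0.452, 0.892, 0.0], [0.0, 0.0, -1.0]]
force: [-0.4, -0.0, 1.6]
opening: 0.316
grasp_force: 29.9
```

Gripped (27.5 mm, 30 N). Lift gently.

Call:
{"api": "drive_tool", "payload": {"deltas": "20 0 0 8 0;20 0 0 20 0;20 0 0 35 0;20 0 0 50 0;20 0 0 65 0;20 0 0 80 0;20 0 0 80 0;20 0 0 80 0"}}

```text
time_s: 4.8
position: [0.5284, 0.0017, 0.1637]
tcp_rot: [[-0.892, -0.452, 0.001], [-0.452, 0.892, -0.0], [-0.001, -0.001, -1.0]]
force: [-0.5, 0.3, -2.0]
opening: 0.311
grasp_force: 29.9
```

Call:
{"api": "drive_tool", "payload": {"deltas": "20 -2 20 0 0;20 -4 45 0 0;20 -6 75 0 0;20 -8 105 0 0;20 -10 130 0 0;20 -12 150 0 0;20 -13 165 0 0;20 -13 170 0 0;20 -13 170 0 0;20 -13 170 0 0"}}

```text
time_s: 5.8
position: [0.5153, 0.1711, 0.1628]
tcp_rot: [[-0.892, -0.452, -0.0], [-0.452, 0.892, -0.001], [0.001, -0.0, -1.0]]
force: [-0.4, -0.8, -1.3]
opening: 0.312
grasp_force: 29.9
```

Run:
```python
from h import *
a=imaging.capture('top')[130:330,200:460];b=imaging.capture('wrist')[60:300]
im=np.zeros((400+240,560,3),np.uint8);im[:400,:520]=cv2.resize(a,None,fx=2,fy=2);im[400:]=b
cv2.imwrite('pics/t2.png',cv2.convertScaleAbs(cv2.resize(im[:,:,::-1],None,fx=.93,fy=.93),alpha=1.6))
print(bot.read_state()['position'],bot.read_state()['moment'])
```

```text
[0.51541024 0.17088864 0.16298306] [ 0.07715152  0.03330083 -0.08532642]
```

View pics/t2.png

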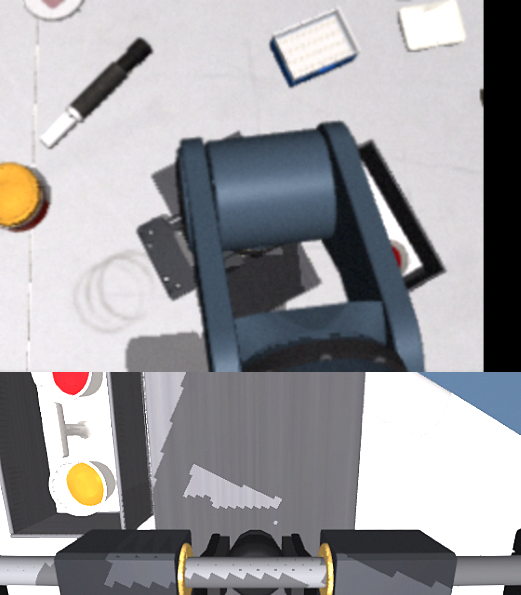

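The upper part shows the arm over the free worktop with the box open on the right; the lower part shows the lid held square and the rack (T handle, red and yellow cups) in the box. Lower the lid.

Call:
{"api": "drive_tool", "payload": {"deltas": "20 0 0 -20 0;20 0 0 -50 0;20 0 0 -80 0;20 0 0 -110 0;20 0 0 -130 0;20 0 0 -140 0;20 0 0 -144 0;20 0 0 -147 0;20 0 0 -149 0;20 0 0 -149 0;20 0 0 -149 0"}}

```text
time_s: 7.0
position: [0.5157, 0.1719, 0.0148]
tcp_rot: [[-0.892, -0.452, 0.001], [-0.452, 0.892, 0.0], [-0.001, -0.001, -1.0]]
force: [-0.6, -0.1, -1.7]
opening: 0.307
grasp_force: 29.9
```

Call:
{"api": "drive_tool", "payload": {"deltas": "20 0 0 -1 0;20 0 0 -1.5 0;20 0 0 -1.5 0;20 0 0 -1.5 0"}}

```text
time_s: 7.4
position: [0.5158, 0.1719, 0.0139]
tcp_rot: [[-0.892, -0.452, 0.002], [-0.452, 0.892, 0.0], [-0.002, -0.001, -1.0]]
force: [-2.0, 0.9, 6.7]
opening: 0.314
grasp_force: 30.0
```

Contact felt (force up). Release and rise.

Call:
{"api": "drive_tool", "payload": {"deltas": "60 0 0 0 0;60 0 0 0 0;60 0 0 0 0;60 0 0 0 0;60 0 0 0 0;60 0 0 30 0;60 0 0 70 0;60 0 0 110 0;60 0 0 150 0;60 0 0 190 0;60 0 0 225 0;60 0 0 225 0"}}

```text
time_s: 8.6
position: [0.5185, 0.1723, 0.2428]
tcp_rot: [[-0.892, -0.452, 0.011], [-0.452, 0.892, 0.001], [-0.011, -0.004, -1.0]]
force: [0.4, -0.1, 0.8]
opening: 0.687
grasp_force: 0.0
```

Call:
{"api": "drive_tool", "payload": {"deltas": "44 3 -45 0 0;44 7 -90 0 0;44 10 -135 0 0;44 12 -167 0 0;44 12 -167 0 0;44 12 -167 0 0;44 12 -167 0 0"}}

```text
time_s: 9.3
position: [0.5265, 0.0058, 0.2369]
tcp_rot: [[-0.892, -0.453, -0.002], [-0.453, 0.892, 0.001], [0.001, 0.002, -1.0]]
force: [0.3, -0.3, -0.3]
opening: 0.508
grasp_force: 0.0
```

Run:
```python
from h import *
s=bot.read_state();m=imaging.camera_model('wrist');im=imaging.capture('wrist');cv2.imwrite('pics/w3.png',cv2.resize(im[60:270,170:370,::-1],None,fx=2.8,fy=2.8))
print(s['position'],s['opening'],s['tcp_rot'])
```

```text
[0.5265309  0.00578765 0.23686611] 0.5076207206628681 [[-8.91635604e-01 -4.52750608e-01 -1.68420871e-03]
 [-4.52752376e-01  8.91635881e-01  8.61660135e-04]
 [ 1.11158377e-03  1.53081635e-03 -9.99998210e-01]]
```

View pics/w3.png

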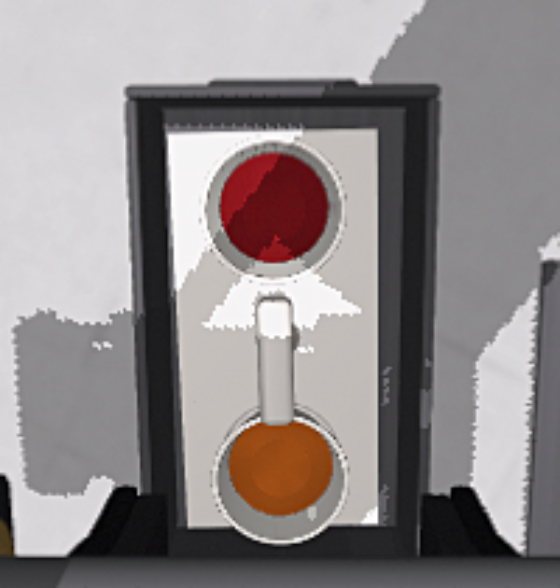

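The crop shows the rack a little turned in the box; the bar's top spans crop (257,296)-(296,424), and both cups are upright in their wells.

Run:
```python
from h import *
m=imaging.camera_model('wrist')
f=lambda p,z:ray(m,np.array(p)/2.8+[170,60],z)*1000
b=f([[257,297],[291,297],[296,424],[261,424]],.070);print(b,b.mean(0))
d=(b[0]+b[1]-b[2]-b[3])/2;print('len',np.linalg.norm(d),'w',np.linalg.norm(b[0]-b[1]),'ang',np.degrees(np.arctan2(d[1],d[0])))
p=f([[167,127],[380,128],[380,526],[188,526]],.018);print(p,p.mean(0))
d=(p[0]+p[1]-p[2]-p[3])/2;print('len',np.linalg.norm(d),'ang',np.degrees(np.arctan2(d[1],d[0])))
for q in(p[0]-p[3],p[1]-p[2]):print(np.degrees(np.arctan2(q[1],q[0])))
c=f([[275,208],[282,472]],.044);print(c,c.mean(0))
```

```text
[[514.10275259 -13.2759234 ]
 [508.95483885  -3.15820762]
 [547.33243224  18.30577875]
 [552.80065535   7.55872634]] [530.79766976   2.35759352]
len 43.95965969611628 w 11.352056573183505 ang -151.24224624122286
[[479.56425027 -69.91385519]
 [443.91678537   0.95248482]
 [582.83492325  75.41636557]
 [618.53629381   5.23136873]] [531.21306318   2.92159098]
len 157.80196222730976 ang -151.70309166155707
-151.5989407848044
-151.8074873248084
[[486.58980685 -20.86880296]
 [572.65234164  25.46560874]] [529.62107425   2.29840289]
```

Call:
{"api": "drive_tool", "payload": {"deltas": "44 4 -2 -40 0.028;44 4 -2 -80 0.028;44 4 -2 -120 0.028;44 4 -2 -145 0.028;44 4 -2 -165 0.028;44 4 -2 -180 0.028;44 4 -2 -190 0.028;44 4 -2 -192 0.028;44 4 -2 -192 0.028;44 4 -2 -192 0.028"}}

```text
time_s: 10.35
position: [0.5318, 0.0029, 0.0463]
tcp_rot: [[-0.879, -0.477, 0.002], [-0.477, 0.879, -0.0], [-0.001, -0.001, -1.0]]
force: [0.3, -0.1, 0.1]
opening: 0.506
grasp_force: 0.0
```

Well placed, no contact. Drop 2 mm and close.

Call:
{"api": "drive_tool", "payload": {"deltas": "44 0 0 -2 0;5 0 0 -2 0;5 0 0 -2 0;5 0 0 -2 0;5 0 0 -2 0;5 0 0 -2 0;5 0 0 -2 0;5 0 0 -2 0;5 0 0 -2 0"}}

```text
time_s: 11.25
position: [0.5315, 0.0026, 0.0436]
tcp_rot: [[-0.879, -0.477, 0.001], [-0.477, 0.879, -0.0], [-0.0, -0.001, -1.0]]
force: [-0.2, -1.0, 0.3]
opening: 0.132
grasp_force: 30.0
```

Call:
{"api": "drive_tool", "payload": {"deltas": "5 0 0 2 0;5 0 0 5 0;5 0 0 9 0;5 0 0 14 0;5 0 0 20 0;5 0 0 27 0;5 0 0 34 0;5 0 0 42 0;5 0 0 50 0;5 0 0 58 0;5 0 0 66 0;5 0 0 72 0"}}

```text
time_s: 12.45
position: [0.5314, 0.0028, 0.1164]
tcp_rot: [[-0.879, -0.477, 0.001], [-0.477, 0.879, -0.0], [-0.0, -0.0, -1.0]]
force: [1.0, 0.4, -2.1]
opening: 0.127
grasp_force: 30.0
```

Call:
{"api": "drive_tool", "payload": {"deltas": "5 0 0 8 0;5 0 0 17 0;5 0 0 27 0;5 0 0 37 0;5 0 0 47 0;5 0 0 57 0;5 0 0 67 0;5 0 0 77 0;5 0 0 86 0;5 0 0 93 0;5 0 0 97 0;5 0 0 99 0"}}

```text
time_s: 13.65
position: [0.5313, 0.0028, 0.215]
tcp_rot: [[-0.879, -0.477, 0.0], [-0.477, 0.879, -0.0], [-0.0, -0.0, -1.0]]
force: [0.1, 0.2, -3.0]
opening: 0.132
grasp_force: 30.0
```

Call:
{"api": "drive_tool", "payload": {"deltas": "5 0 0 0 0;5 0 0 0 0;5 0 0 0 0;5 0 0 0 0;5 0 0 0 0;5 0 0 0 0;5 0 0 0 0;5 0 0 0 0;5 0 0 0 0;5 0 0 0 0;5 0 0 0 0;5 0 0 0 0"}}

```text
time_s: 14.85
position: [0.5312, 0.0028, 0.2146]
tcp_rot: [[-0.879, -0.477, 0.0], [-0.477, 0.879, -0.0], [-0.0, -0.0, -1.0]]
force: [-0.6, -0.1, -1.8]
opening: 0.13
grasp_force: 30.0
```

Call:
{"api": "drive_tool", "payload": {"deltas": "5 0 0 0 0;5 0 0 0 0;5 0 0 0 0;5 0 0 0 0;5 0 0 0 0;5 0 0 0 0;5 0 0 0 0;5 0 0 0 0;5 0 0 0 0;5 0 0 0 0;5 0 0 0 0;5 0 0 0 0"}}

```text
time_s: 16.05
position: [0.5312, 0.0028, 0.2146]
tcp_rot: [[-0.879, -0.477, 0.0], [-0.477, 0.879, -0.0], [0.0, -0.0, -1.0]]
force: [0.2, 0.1, -2.7]
opening: 0.131
grasp_force: 30.0
```

Run:
```python
from h import *
a=imaging.capture('scene')[150:400,220:500];b=imaging.capture('wrist')[30:280,140:420]
cv2.imwrite('pics/f.png',cv2.convertScaleAbs(cv2.resize(np.hstack([a,b])[:,:,::-1],None,fx=1.4,fy=1.4),alpha=1.4))
s=bot.read_state();print(s['time_s'],s['position'],s['force'],s['moment'],s['grasp_force'],s['qvel'])
```

```text
16.15 [0.5312195  0.00279562 0.21456819] [ 0.26701243 -0.36518857 -2.87728963] [0.06685224 0.04205009 0.06022529] 29.998374888673425 [-0.07567075  0.0336016   0.14278057 -0.03875907  0.05089899  0.07357443]
```

View pics/f.png

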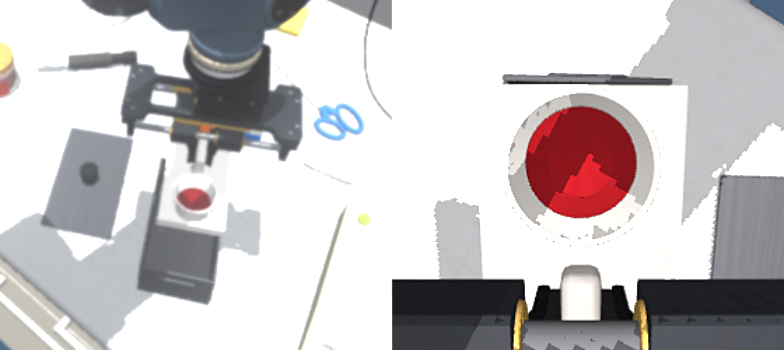

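The rack hangs level and square over the box with the red cup seated, and the lid lies flat to the left of the box. Hand in.

```bash
python3 -c "
from rig import bot
print(bot.hand_in())"
```

```text
the job is handed in; nothing more can be done
None
```

The job is handed in, with no verdict returned: the lid lies flat on the worktop beside the box, and the rack is held still and level about 10 cm above the rim. The red cup is seated in its well; the other cup was hidden behind the gripper in the last pictures, so its seating was not checked after the lift.

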